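Assemble the vacuum filter on the side-arm flask

TASK

Set up the vacuum filter on the side-arm flask, building it up from the bottom: first the filter base with its rubber stopper down in the flask's mouth, then the sintered plate into the recess of the base, then the taller of the two steel funnels over the plate, and last the cover on that funnel. Set each part down without dropping it, level and fully home; leave the short funnel and the other glassware standing where they are.

Things in the scene. Friction and masses are not known exactly. Their poses are not given: they have to be found in the camera images.
- flask: Side-arm filtering flask: clear glass cone, 85 mm wide, hose barb at +x (to 69 mm from the axis, 122 mm up), clipped to a square steel plate (116 x 116 x 8 mm) screwed to the bench: it cannot move. Origin: centre of the plate's underside; z up the flask's axis. Mouth 150 mm above the origin: rim 53 mm across, bore 38 mm.
- filter_base: Steel disc 64 mm across, knurled edge, on a black rubber stopper (24 mm long, tapering from 33 to 26 mm) on which it stands; 170 g. Origin: centre of the stopper's foot, z up. Disc z = 24 to 38 mm; in its top a round recess 51 mm across, floor at z = 35 mm. Seated, the disc lies on the flask's rim (origin 126 mm above the flask's), with 2.5 mm side play.
- filter_plate: Sintered plate, lying flat: white porous disc in a steel ring, 48 mm across, 12 mm thick, bevelled (43 mm at the underside, full width z = 2.5 to 10.5 mm, 45 mm at the top); 50 g. Origin: centre of the underside, z up. In the recess (origin 35 mm above the base's) it stands 9 mm proud of the rim: hold it above z = 4 mm so that the fingertips clear the rim.
- funnel_tall: The taller of two steel funnels, upright: open tube 92 mm high, 56 mm across outside, 51 inside, with a foot flange 66 mm across, 13 mm high; 150 g. Origin: centre of the underside, z up. A socket in the underside, 55 mm across and 10 mm deep, goes over the plate until the flange rests on the base's rim (origin 38 mm above the base's).
- funnel_short: The shorter steel funnel, 52 mm high, otherwise like the tall one. Not used: leave it standing. Origin: centre of the underside.
- cover: Steel cover, standing on its spigot, black knob up; 70 g. Origin: centre of the spigot's underside, z up. Spigot z = 0 to 6 mm, 44 mm across (39 mm at its foot); disc 60 mm across, z = 6 to 11 mm; knob 20 mm across, z = 11 to 29 mm. On the funnel the disc lies on the rim, the spigot inside (origin 86 mm above the tall funnel's).
- erlenmeyer: Plain conical flask, no side arm, no clip: 138 mm high, 82 mm across below, yellow sample inside, loose. Leave it alone. Origin: centre of the underside.
- beaker: Glass beaker half full of brown sample, 94 mm high, 76 mm across its lip, loose. Leave it alone. Origin: centre of the underside.
- petri_dishes: Two closed petri dishes in a pile, 60 mm across, 31 mm high together, loose. Leave them alone. Origin: centre of the underside.
There are look-alikes about, which are no part of the job. Leave any blue or green look-alike of the flask alone. What is shaped like the filter_base but blue is not meant.

How it is judged:
By the outcome, as a careful person would: the job done as asked, in the order asked, and still so for the second after the job is handed in, with the robot touching nothing.
It also fails if it takes over 128 s, if anything falls off the work surface, if the arm or the gripper's body presses on something with over 40 N, if the wrist force passes 120 N, or if a joint passes its speed limit or range.

ROBOT

A 7-joint arm with a two-finger parallel gripper is mounted at the origin on the work surface. World frame = base frame: x ahead of the robot, y to its left, z up, the work surface at z = 0. Lengths are in m, angles in rad, forces in N, time in s.
With the tool pointing down it reaches from about 0.4 to 0.85 m from the base axis. Payload 4.4 kg.
Tool frame: the origin (TCP) lies midway between the tips of the shut fingers; the grasp point (between the pads) lies 19 mm behind it; z points along the fingers, y is the line along which they close (so a half turn about z gives the same grasp; the last joint's range is limited). The gripper opens to 94 mm and grips with 3 to 60 N. Pads are 16 mm wide; open, the fingers measure 119 mm over their backs; the gripper's body (75 mm by 177 mm) begins 78 mm behind the grasp point.
Start: joints at [1.034, 0.628, 0.038, 1.517, -0.027, 0.996, -0.02], TCP at [0.295, -0.579, 0.205] pointing down, gripper open.
Joint ranges: [-3.06, 3.06], [-0.37, 2.12], [-1.25, 1.32], [0.18, 2.47], [-1.1, 4.24], [0.23, 1.98], [-2.94, 2.94]. Speed limits (rad/s): [2.57, 2.57, 3.14, 3.14, 3.14, 3.14, 3.14].

INTERFACE

Orientations are given as a 3x3 rotation matrix whose columns are the frame's x, y, z axes.
In Python, from station import manip gives the robot as it stands. The module is installed in compiled form; this text tells all that it offers.
- The arm moves only by the tool step_hand, called after "Call:" as name(argument=value, ...), one argument or row to a line, values as JSON. Schema: {"type":"object","properties":{"deltas":{"type":"array","items":{"type":"array","prefixItems":[{"type":"array","items":{"type":"number"},"minItems":3,"maxItems":3},{"type":"array","items":{"type":"number"},"minItems":3,"maxItems":3}],"minItems":2,"maxItems":2},"minItems":1,"maxItems":20},"aperture":{"type":"number"},"grip_n":{"type":"number"},"only":{"type":"string"},"quiet":{"type":"boolean"},"lines":{"type":"string"}},"required":["deltas"],"additionalProperties":false}. deltas is a list of rows, 1 to 20 of them, each written [[dx, dy, dz], [rx, ry, rz]]: dx, dy, dz in shares of the most that a row can go, 1 being 50 mm, then a rotation vector rx, ry, rz in fractions of the full range, 1 being 180 degrees; each row shifts and turns the commanded pose from where the row before left it, along the tool's axes as they then stand; what a row does not reach is not made up. A row lasts 1/10 s, in which the tool goes at most 0.05 m and 0.15 rad, less where a joint would pass 70% of its speed; a pose out of reach is approached as far as the arm can. aperture is the finger opening in m, set as the call begins (left out keeps the last). The fingers move at their own pace and stop on an object; grip_n is the grip in N (left out, the last holds). Time passes only in rows, so rows that do not move let the fingers close. The tool returns the time, the measured TCP pose, the force, the opening and the grip force at its end. only (a regular expression) keeps the lines of the reply that match it, lines (a string "A,B") keeps lines A to B, and quiet returns only ok. A shift or turn number past 1, either way, is cut back to 1. Input that does not fit is refused with a message, and nothing moves.
- manip.sense(): the state, without advancing time (a new reading comes with each control period).
- manip.read_camera(name): name is "scene" or "top"; returns the picture (420x560x3 uint8, red, green, blue); there is no depth.
- manip.camera_params(name): a dict with "K" (3x3 intrinsics, pixels), "k1" (the pictures are not rectified: a ray, as slopes to the right and down, at radius r is drawn at 1 + k1 r^2 times it, then the intrinsics apply), "extrinsics" (4x4, takes a point from world to camera coordinates). Camera axes: x right, y down, z forward; pixel columns grow to the right and rows downward; lengths in m; the calibration is good to about 2 mm. A picture is of the moment at which its call begins. camera_params takes no time and is no camera call.
- manip.hand_in(): hands the job in; it is judged then, once.
The state is a dict: "time": time; "joint_positions": joint angles; "dq": joint speeds; "effort": joint torques, N m; "ee_pos": TCP position; "tool_rot": TCP orientation; "wrist_force": force on the tool from outside, world axes, zero at the start; "wrist_torque": the same for the moment, N m; "opening": finger opening in m; "grip_force": force on a finger pad.
Only numpy, scipy, OpenCV 4.12 (cv2) and the standard library are available. Lean on these libraries where they do the work, as an engineer would, in place of code of your own. Each camera call takes 0.05 s, during which the arm holds its last target. There are 200 camera calls.

## Working session

There is one attempt and no reset: what is moved stays moved. The work goes in short steps, Python scripts to look and compute and a tool call to move; the robot and the scene stay as the last step left them, time stands still between calls to the robot, and variables do not carry over. Pictures are saved under pics/ and viewed, at most 14 in all, crops included, and the job is handed in when it is done.

```bash
mkdir -p pics; cat > h.py <<'E'
import numpy as np,cv2
from station import manip
def cam(n):
    p=manip.camera_params(n);return np.array(p["K"]),float(p["k1"]),np.array(p["extrinsics"])
def ray(n,uv):
    K,k1,E=cam(n);x=cv2.undistortPoints(np.array([[uv]],float),K,np.array([k1,0,0,0.]))[0,0]
    d=E[:3,:3].T@np.array([x[0],x[1],1]);return -E[:3,:3].T@E[:3,3],d/np.linalg.norm(d)
def onz(n,uv,z):
    c,d=ray(n,uv);return c+d*(z-c[2])/d[2]
def proj(n,P):
    K,k1,E=cam(n);r=cv2.Rodrigues(E[:3,:3])[0]
    return cv2.projectPoints(np.array(P,float).reshape(-1,3),r,E[:3,3],K,np.array([k1,0,0,0.]))[0][:,0]
def two(u1,u2):
    (a,d),(b,e)=ray("scene",u1),ray("top",u2)
    s=np.linalg.lstsq(np.c_[d,-e],b-a,rcond=None)[0];p,q=a+d*s[0],b+e*s[1];return (p+q)/2,np.linalg.norm(p-q)
def shot(n,f):
    im=manip.read_camera(n);cv2.imwrite("pics/"+f,im[...,::-1]);return im
E
python3 - <<'E'
from h import *
np.set_printoptions(precision=4,suppress=True)
for n in("scene","top"):
    shot(n,n+"0.png");K,k,Ex=cam(n);print(n,K,k,Ex)
s=manip.sense();print(s["time"],s["ee_pos"],s["tool_rot"],s["wrist_force"])
E
```

```text
scene [[453.6069   0.     286.7814]
 [  0.     453.6069 206.0448]
 [  0.       0.       1.    ]] -0.09296064325105904 [[-0.8873  0.461  -0.0096  0.4721]
 [ 0.3893  0.7377 -0.5516 -0.1429]
 [-0.2472 -0.4932 -0.834   1.4881]
 [ 0.      0.      0.      1.    ]]
top [[459.6734   0.     274.9115]
 [  0.     459.6734 205.4699]
 [  0.       0.       1.    ]] 0.049779274968068325 [[ 0.0331 -0.9994  0.0037 -0.0513]
 [-0.9775 -0.0332 -0.2081  0.4959]
 [ 0.2081  0.0033 -0.9781  1.125 ]
 [ 0.      0.      0.      1.    ]]
0.1 [ 0.2946 -0.5788  0.2047] [[ 0.8912  0.4536 -0.0008]
 [ 0.4536 -0.8912  0.0014]
 [-0.     -0.0016 -1.    ]] [-0.6541  0.1782  0.0861]
```

View pics/scene0.png

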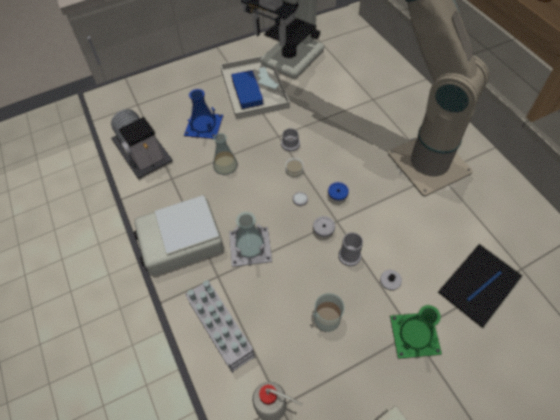

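View pics/top0.png

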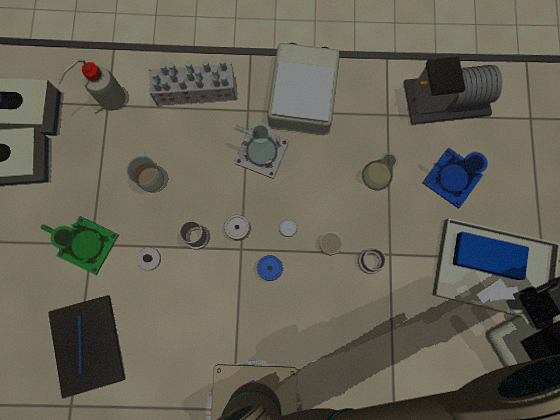

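Candidates:
- **Filter base:** top (236,227) steel, against the blue one at (269,268). The steel one is meant.
- **Flask:** clear one at top (262,147). The blue, the green and the plain erlenmeyer at (378,172) are not meant.
- **Plate:** white disc at (288,228), against the petri dishes at (330,243).
- **Funnels:** tall at (194,235), short at (371,260).
- **Cover:** (148,258).

I'll confirm these in enlarged crops.

```bash
python3 - <<'E'
import cv2
t=cv2.imread("pics/top0.png")[115:290,120:400];s=cv2.imread("pics/scene0.png")[120:300,225:415]
cv2.imwrite("pics/tc.png",cv2.resize(t,None,fx=2.8,fy=2.8,interpolation=cv2.INTER_CUBIC))
cv2.imwrite("pics/sc.png",cv2.resize(s,None,fx=3.3,fy=3.3,interpolation=cv2.INTER_CUBIC))
E
```

```text
(no output)
```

View pics/tc.png

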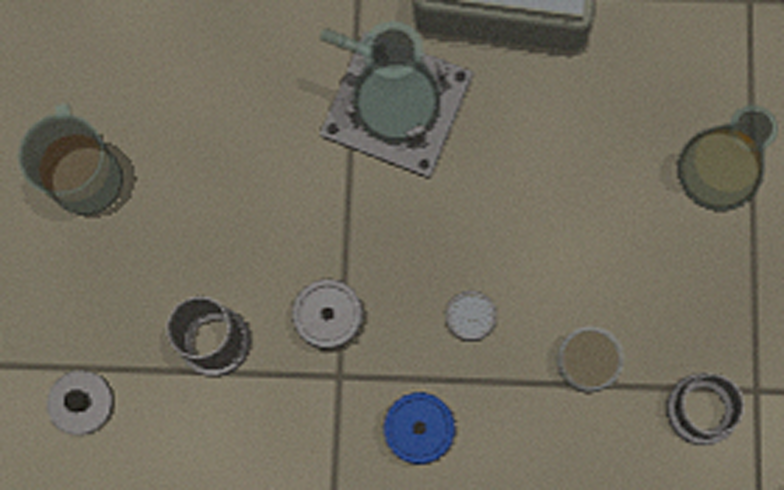

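View pics/sc.png

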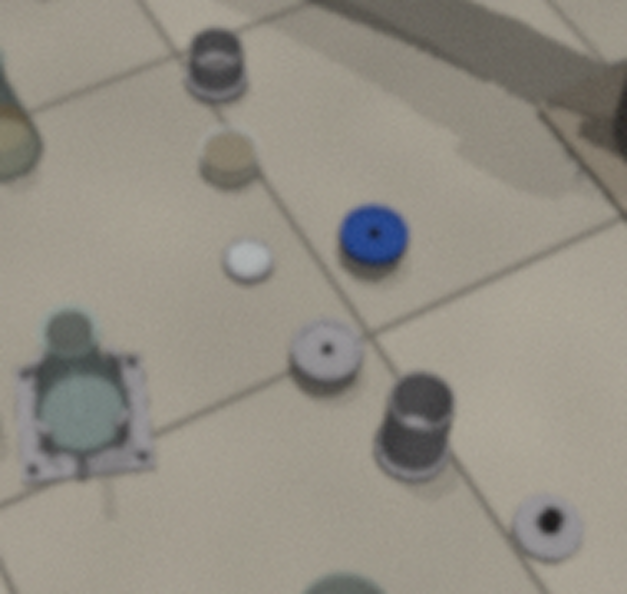

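```bash
cat > m.py <<'E'
from h import *
np.set_printoptions(precision=4,suppress=True)
S=lambda u,v:(225+u/3.3,120+v/3.3)
T=lambda u,v:(120+u/2.8,115+v/2.8)
seeds=dict(base=(S(328,355),T(328,314)),plate=(S(249,259),T(471,316)),cover=(S(548,528),T(80,402)),tall=(S(415,425),T(208,336)),short=(S(217,65),T(704,408)))
def blob(n,im,uv,col=12,half=26):
    u,v=map(int,uv);a=max(v-half,0);b=max(u-half,0)
    c=im[a:v+half,b:u+half].astype(int);c=cv2.GaussianBlur(c.astype(np.uint8),(3,3),0).astype(int)
    bg=np.median(np.r_[c[0],c[-1],c[:,0],c[:,-1]],0);
    # chroma: (R-B)/sum relative to the bench
    ch=(c[...,0]-c[...,2])/(c.sum(2)+1);b0=np.median(np.r_[ch[0],ch[-1],ch[:,0],ch[:,-1]])
    m=((ch<b0*0.55)).astype(np.uint8)
    m=cv2.morphologyEx(m,cv2.MORPH_OPEN,np.ones((3,3)));m=cv2.morphologyEx(m,cv2.MORPH_CLOSE,np.ones((5,5)))
    cs=cv2.findContours(m,cv2.RETR_EXTERNAL,cv2.CHAIN_APPROX_NONE)[0]
    k=max(cs,key=lambda q:cv2.contourArea(q)-50*np.hypot(*(q[:,0].mean(0)-half)))
    e=cv2.fitEllipse(cv2.convexHull(k)) ;x,y,w,h=cv2.boundingRect(k);M=cv2.moments(cv2.convexHull(k))
    return np.array([b+M["m10"]/M["m00"],a+M["m01"]/M["m00"]]),(b+x,a+y,w,h),k+np.array([b,a])
if __name__=="__main__":
    ims={n:cv2.imread(f"pics/{n}0.png")[...,::-1] for n in("scene","top")}
    out={n:ims[n].copy() for n in ims}
    for k,(s,t) in seeds.items():
        cs,bs,ks=blob("scene",ims["scene"],s);ct,bt,kt=blob("top",ims["top"],t)
        cv2.drawContours(out["scene"],[ks],-1,(255,0,0));cv2.drawContours(out["top"],[kt],-1,(255,0,0))
        print(k,cs,bs[2:],ct,bt[2:],*two(cs,ct))
    p=two(S(71,333),T(393,49));print("mouth",*p)
    for q in((470,72),(429,177),(320,135)):print("corner",onz("top",T(*q),.008))
    for q in((14,373),(23,482),(157,465),(143,350)):print("cornerS",onz("scene",S(*q),.008))
    print("beaker",onz("top",T(88,180),0.02),"erl",onz("top",T(720,170),0.02),"petri",onz("top",T(590,359),.03))
    a=cv2.resize(out["scene"][120:300,225:415],None,fx=2.1,fy=2.1)
    b=cv2.resize(out["top"][115:290,120:400],None,fx=1.42,fy=2.16)
    cv2.imwrite("pics/seg.png",np.hstack([a,b[:a.shape[0]]])[...,::-1])
E
python3 m.py
```

```text
base [323.6085 226.0689] (22, 21) [236.6761 226.545 ] (25, 24) [0.443  0.0622 0.0308] 7.564004979390235e-05
plate [299.9164 198.3003] (15, 14) [287.6795 227.3845] (18, 18) [ 0.4493 -0.0703  0.0073] 0.000638292489316844
cover [390.7095 279.4598] (21, 20) [148.0389 258.2864] (23, 23) [0.3563 0.2883 0.008 ] 9.088172553060687e-05
tall [350.751  249.3067] (24, 33) [196.0044 235.5853] (24, 28) [0.4151 0.1652 0.0338] 0.0014362361468563875
short [290.0209 139.8946] (19, 22) [371.1443 260.603 ] (27, 25) [ 0.3692 -0.2866  0.0203] 0.002745748074270656
mouth [0.6567 0.0076 0.1441] 0.0035685132273579495
corner [ 0.6892 -0.0639  0.008 ]
corner [ 0.5816 -0.0274  0.008 ]
corner [0.62   0.0794 0.008 ]
cornerS [ 0.6935 -0.0581  0.008 ]
cornerS [0.7299 0.0447 0.008 ]
cornerS [0.6208 0.0834 0.008 ]
cornerS [ 0.5805 -0.0258  0.008 ]
beaker [0.5641 0.2952 0.02  ] erl [ 0.5944 -0.3041  0.02  ] petri [ 0.408  -0.1809  0.03  ]
```

View pics/seg.png

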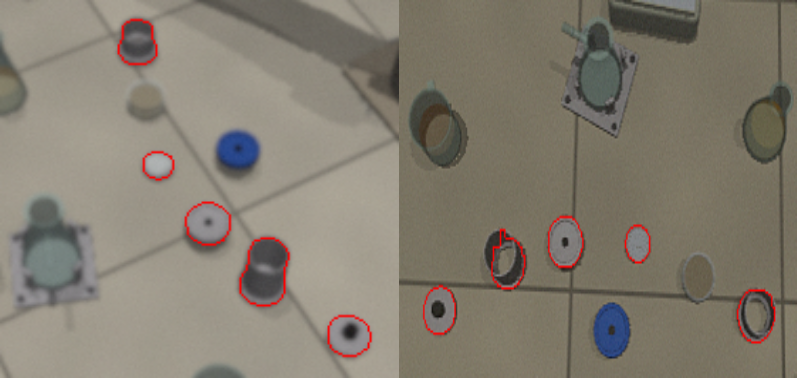

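The crops show every part apart from its look-alike. The base disc measures z≈0.031, the plate 0.007 and the cover 0.008, all consistent with the text. The short funnel at scene (290,138) and the petri dishes at (294,168) are clearly different things. First I'll turn the tool so the fingers close roughly along world x, away from neighbours and the hose barb.

The manual's scale: shifts go in shares of 50 mm and turns go in shares of 180 degrees. Converting my numbers, -0.15 rad / 3.1416 = -0.0477.

```bash
cat > go.py <<'E'
import sys,numpy as np
from station import manip
s=manip.sense();R=np.array(s["tool_rot"]);p=np.array(s["ee_pos"])
np.set_printoptions(precision=4,suppress=True)
print(s["time"],"at",p,"yaw y",R[:,1],"tilt",R[:2,2],"F",np.array(s["wrist_force"]),"open",s["opening"],s["grip_force"])
for a in sys.argv[1:]:
    q=np.array([float(v) for v in a.split(",")]);print("tool delta",R.T@(q-p));p=q
E
```

Call:
step_hand(
  deltas=[
    [[0,0,0],[0,0,-0.0477]],
    [[0,0,0],[0,0,-0.0477]],
    [[0,0,0],[0,0,-0.0477]],
    [[0,0,0],[0,0,-0.0477]],
    [[0,0,0],[0,0,-0.0477]],
    [[0,0,0],[0,0,0]],
  ],
  aperture=0.09,
)

```text
time: 0.7
ee_pos: [0.2945, -0.579, 0.2049]
tool_rot: [[0.343, 0.939, -0.0], [0.939, -0.343, 0.001], [0.001, -0.0, -1.0]]
wrist_force: [0.7, -0.7, -0.6]
opening: 0.0897
grip_force: 0.0
```

```bash
python3 go.py 0.443,0.062,0.1
```

```text
0.7 at [ 0.2945 -0.579   0.2049] yaw y [ 0.9395 -0.3426 -0.0005] tilt [-0.0001  0.0012] F [ 0.7116 -0.7208 -0.6363] open 0.08972138484323078 0.0
tool delta [ 0.653  -0.0801  0.1057]
```

```bash
python3 - <<'E'
import cv2,numpy as np
s=cv2.imread("pics/scene0.png")[200:250,225:285];t=cv2.imread("pics/top0.png")[115:165,230:290]
f=lambda a:cv2.convertScaleAbs(cv2.resize(a,None,fx=6.6,fy=6.6,interpolation=cv2.INTER_CUBIC),alpha=1.5)
cv2.imwrite("pics/mouth.png",np.hstack([f(s),f(t)]))
E
```

```text
(no output)
```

View pics/mouth.png

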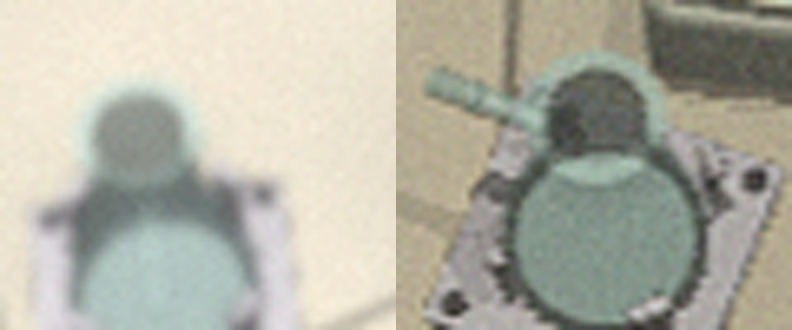

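The crop shows the mouth bore at scene (245.6,219.9) and top (259.6,132.2), with the barb pointing to +y. Now I'll move over the base.

To row units: 0.04 m is 0.8, 0.013 m is 0.26.

```bash
python3 - <<'E'
from h import *
print(two((245.6,219.9),(259.6,132.15)),onz("scene",(245.6,219.9),.15),onz("top",(259.6,132.15),.15))
print("tall rim",two((225+421/3.3-.35,120+402/3.3-.35),(120+201/2.8-.3,115+329/2.8-.3)))
E
```

```text
(array([0.65718772, 0.00809563, 0.14908063]), np.float64(0.00017875989571777313)) [0.65741607 0.00857949 0.15      ] [0.65676109 0.00811086 0.15      ]
tall rim (array([0.41687684, 0.16742221, 0.08391972]), np.float64(0.0007199800952813488))
```

Call:
step_hand(
  deltas=[
    [[0.8,-0.1,0],[0,0,0]],
    [[0.8,-0.1,0],[0,0,0]],
    [[0.8,-0.1,0],[0,0,0]],
    [[0.8,-0.1,0],[0,0,0]],
    [[0.8,-0.1,0],[0,0,0]],
    [[0.8,-0.1,0],[0,0,0]],
    [[0.8,-0.1,0],[0,0,0]],
    [[0.8,-0.1,0],[0,0,0]],
    [[0.8,-0.1,0],[0,0,0]],
    [[0.8,-0.1,0],[0,0,0]],
    [[0.8,-0.1,0],[0,0,0]],
    [[0.8,-0.1,0],[0,0,0]],
    [[0.8,-0.1,0],[0,0,0]],
    [[0.8,-0.1,0],[0,0,0]],
    [[0.8,-0.1,0],[0,0,0]],
    [[0.8,-0.1,0],[0,0,0]],
    [[0.26,0,0],[0,0,0]],
    [[0,0,0],[0,0,0]],
  ],
)

```text
time: 2.5
ee_pos: [0.444, 0.0634, 0.2054]
tool_rot: [[0.342, 0.94, 0.0], [0.94, -0.342, 0.001], [0.001, 0.0, -1.0]]
wrist_force: [0.1, -0.7, 0.1]
opening: 0.0901
grip_force: 0.0
```

```bash
python3 go.py 0.443,0.062,0.012
```

```text
2.5 at [0.444  0.0634 0.2054] yaw y [ 0.9398 -0.3417  0.    ] tilt [0.0003 0.0007] F [ 0.0996 -0.6512  0.0769] open 0.09014658640898196 0.0
tool delta [-0.0018 -0.0005  0.1934]
```

To row units: 0.04 m is 0.8, 0.02 m is 0.4.

Call:
step_hand(
  deltas=[
    [[-0.036,0,0.8],[0,0,0]],
    [[0,0,0.8],[0,0,0]],
    [[0,0,0.8],[0,0,0]],
    [[0,0,0.8],[0,0,0]],
    [[0,0,0.4],[0,0,0]],
    [[0,0,0.26],[0,0,0]],
    [[0,0,0],[0,0,0]],
  ],
)

```text
time: 3.2
ee_pos: [0.4414, 0.0573, 0.011]
tool_rot: [[0.346, 0.938, -0.004], [0.938, -0.347, -0.002], [-0.004, -0.003, -1.0]]
wrist_force: [-0.1, -0.0, 0.5]
opening: 0.0901
grip_force: 0.0
```

```bash
python3 go.py
```

```text
3.2 at [0.4414 0.0573 0.011 ] yaw y [ 0.938  -0.3465 -0.0029] tilt [-0.004  -0.0024] F [-0.1401 -0.0299  0.5179] open 0.09012788297481136 0.0
```

Call:
step_hand(
  deltas=[
    [[0,0,0],[0,0,0]],
    [[0,0,0],[0,0,0]],
    [[0,0,0],[0,0,0]],
    [[0,0,0],[0,0,0]],
    [[0,0,0],[0,0,0]],
    [[0,0,0],[0,0,0]],
  ],
  aperture=0.05,
  grip_n=25,
)

```text
time: 3.8
ee_pos: [0.4432, 0.0598, 0.0132]
tool_rot: [[0.343, 0.939, 0.001], [0.939, -0.343, -0.0], [0.0, 0.001, -1.0]]
wrist_force: [-1.8, -0.6, 6.3]
opening: 0.0635
grip_force: 25.0
```

```bash
python3 go.py
```

```text
3.8 at [0.4432 0.0598 0.0132] yaw y [ 0.9394 -0.343   0.0009] tilt [ 0.0009 -0.0002] F [-1.8348 -0.6365  6.3035] open 0.06348170685649573 25.00116932205856
```

To row units: -0.04 m is -0.8, -0.03 m is -0.6.

Call:
step_hand(
  deltas=[
    [[0,0,-0.2],[0,0,0]],
    [[0,0,-0.6],[0,0,0]],
    [[0,0,-0.8],[0,0,0]],
    [[0,0,-0.8],[0,0,0]],
    [[0,0,-0.8],[0,0,0]],
    [[0,0,-0.6],[0,0,0]],
    [[0,0,0],[0,0,0]],
  ],
)

```text
time: 4.5
ee_pos: [0.4456, 0.0604, 0.2065]
tool_rot: [[0.343, 0.939, 0.009], [0.939, -0.343, 0.001], [0.004, 0.008, -1.0]]
wrist_force: [0.6, 0.2, -1.6]
opening: 0.0636
grip_force: 25.0
```

```bash
python3 go.py 0.6563,0.006,0.195
```

```text
4.5 at [0.4456 0.0604 0.2065] yaw y [ 0.9392 -0.3433  0.0078] tilt [0.0086 0.001 ] F [ 0.6207  0.1765 -1.6423] open 0.06359452168275592 24.999657317530364
tool delta [0.0212 0.2165 0.0133]
```

To row units: 0.04 m is 0.8, 0.03 m is 0.6.

Call:
step_hand(
  deltas=[
    [[0.08,0.4,0],[0,0,0]],
    [[0.08,0.8,0],[0,0,0]],
    [[0.08,0.8,0],[0,0,0]],
    [[0.08,0.8,0],[0,0,0]],
    [[0.1,0.8,0],[0,0,0]],
    [[0,0.6,0.1],[0,0,0]],
    [[0,0.13,0.12],[0,0,0]],
    [[0,0,0],[0,0,0]],
    [[0,0,0],[0,0,0]],
    [[0,0,0],[0,0,0]],
  ],
)

```text
time: 5.5
ee_pos: [0.6523, 0.0062, 0.1916]
tool_rot: [[0.342, 0.94, -0.001], [0.94, -0.342, 0.0], [-0.0, -0.001, -1.0]]
wrist_force: [-0.6, 0.3, -1.7]
opening: 0.0636
grip_force: 25.0
```

```bash
python3 go.py 0.6563,0.006,0.195; python3 - <<'E'
from h import *
s=shot("scene","s1.png");t=shot("top","t1.png")
f=lambda a:cv2.convertScaleAbs(cv2.resize(a,None,fx=5,fy=5,interpolation=cv2.INTER_CUBIC),alpha=1.5)
cv2.imwrite("pics/c1.png",np.hstack([f(s[180:260,215:290]),f(t[90:170,220:295])])[...,::-1])
E
```

```text
5.5 at [0.6523 0.0062 0.1916] yaw y [ 0.9398 -0.3417 -0.0011] tilt [-0.0011  0.0002] F [-0.6204  0.2676 -1.7163] open 0.06356266813973331 24.999731455463916
tool delta [ 0.0012  0.0038 -0.0034]
```

View pics/c1.png

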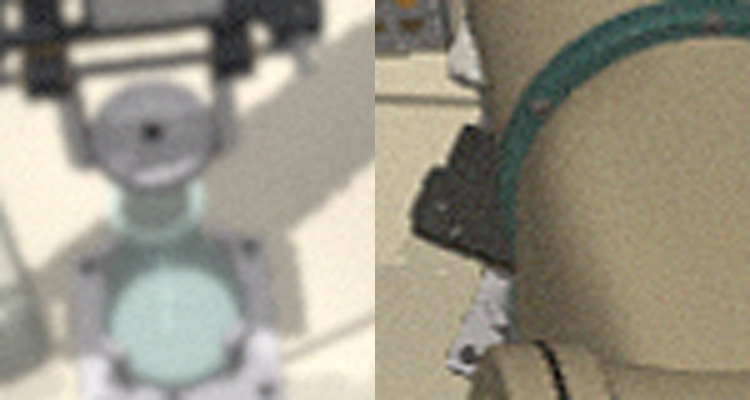

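Scene crop: the base is held level. Its bore dot is at scene (245.0,205.8), just short of the mouth. The top view is blocked by the arm.

```bash
python3 - <<'E'
from h import *
p=onz("scene",(245.0,205.8),.2134);print(p,p-manip.sense()["ee_pos"])
print(two((225+328/3.3-.35,120+349/3.3-.35),(120+328/2.8-.3,115+314/2.8-.3)))
E
python3 go.py 0.6570,0.0085,0.195
```

```text
[0.65285142 0.00798631 0.2134    ] [-0.00010896  0.00196491  0.02131975]
(array([0.44166882, 0.06174015, 0.03292694]), np.float64(0.0004442577521447358))
5.6 at [0.653  0.006  0.1921] yaw y [ 0.9397 -0.3419  0.0002] tilt [0.0002 0.0001] F [-0.3704 -0.6021 -1.815 ] open 0.06380421995277158 24.999651303514838
tool delta [ 0.0037  0.0029 -0.0029]
```

To row units: 0.012 m is 0.24, 0.0038 m is 0.076.

Call:
step_hand(
  deltas=[
    [[0.034,0.076,0],[0,0,0]],
    [[0,0,0.2],[0,0,0]],
    [[0,0,0.24],[0,0,0]],
    [[0,0,0.24],[0,0,0]],
    [[0,0,0.12],[0,0,0]],
    [[0,0,0],[0,0,0]],
    [[0,0,0],[0,0,0]],
  ],
)

```text
time: 6.3
ee_pos: [0.6578, 0.0057, 0.1513]
tool_rot: [[0.343, 0.939, -0.0], [0.939, -0.343, 0.0], [0.0, -0.0, -1.0]]
wrist_force: [-0.1, -0.7, -1.8]
opening: 0.0635
grip_force: 25.0
```

```bash
python3 go.py
```

```text
6.3 at [0.6578 0.0057 0.1513] yaw y [ 0.9394 -0.3429 -0.0002] tilt [-0.0002  0.0001] F [-0.127  -0.6673 -1.759 ] open 0.06345440887876254 24.999690279364586
```

Call:
step_hand(
  deltas=[
    [[0,0,0.06],[0,0,0]],
    [[0,0,0.06],[0,0,0]],
    [[0,0,0.04],[0,0,0]],
    [[0,0,0.02],[0,0,0]],
    [[0,0,0.02],[0,0,0]],
    [[0,0,0],[0,0,0]],
    [[0,0,0],[0,0,0]],
  ],
)

```text
time: 7.0
ee_pos: [0.6578, 0.0057, 0.1415]
tool_rot: [[0.343, 0.939, 0.0], [0.939, -0.343, 0.0], [0.0, 0.0, -1.0]]
wrist_force: [-0.1, 0.0, -1.7]
opening: 0.0634
grip_force: 25.0
```

```bash
python3 go.py
```

```text
7.0 at [0.6578 0.0057 0.1415] yaw y [ 0.9393 -0.343   0.0001] tilt [0.0001 0.    ] F [-0.0604  0.0385 -1.7357] open 0.06339049722945593 24.999731888528913
```

In the bore with no contact. Easing down in small steps.

To row units: 0.001 m is 0.02, 0.0005 m is 0.01.

Call:
step_hand(
  deltas=[
    [[0,0,0.02],[0,0,0]],
    [[0,0,0.01],[0,0,0]],
    [[0,0,0],[0,0,0]],
  ],
  only="pos|force",
)

```text
ee_pos: [0.6577, 0.0056, 0.1399]
wrist_force: [-0.4, 0.2, -1.6]
grip_force: 25.0
```

Call:
step_hand(
  deltas=[
    [[0,0,0.014],[0,0,0]],
    [[0,0,0],[0,0,0]],
  ],
  only="pos|force",
)

```text
ee_pos: [0.6578, 0.0056, 0.1394]
wrist_force: [-0.5, 0.3, -1.0]
grip_force: 25.0
```

Call:
step_hand(
  deltas=[
    [[0,0,0.014],[0,0,0]],
    [[0,0,0],[0,0,0]],
  ],
  only="pos|force",
)

```text
ee_pos: [0.6578, 0.0057, 0.1393]
wrist_force: [-2.2, 0.1, 4.0]
grip_force: 25.0
```

Seated, with contact at the expected height. Releasing and rising.

Call:
step_hand(
  deltas=[
    [[0,0,0],[0,0,0]],
    [[0,0,0],[0,0,0]],
    [[0,0,0],[0,0,0]],
    [[0,0,0],[0,0,0]],
  ],
  aperture=0.085,
  only="open",
)

```text
opening: 0.0847
```

Call:
step_hand(
  deltas=[
    [[0,0,-0.4],[0,0,0]],
    [[0,0,-0.6],[0,0,0]],
    [[0,0,-0.6],[0,0,0]],
    [[0,0,0],[0,0,0]],
  ],
)

```text
time: 8.5
ee_pos: [0.6607, 0.0062, 0.2231]
tool_rot: [[0.343, 0.939, 0.008], [0.939, -0.343, 0.001], [0.004, 0.008, -1.0]]
wrist_force: [1.0, 0.2, -0.3]
opening: 0.0852
grip_force: 0.0
```

```bash
python3 go.py 0.449,-0.070,0.15 0.449,-0.070,0.005
```

```text
8.5 at [0.6607 0.0062 0.2231] yaw y [ 0.9393 -0.3431  0.0077] tilt [0.0085 0.0008] F [ 0.9588  0.232  -0.2985] open 0.08516867452105684 0.0
tool delta [-0.1445 -0.1733  0.0713]
tool delta [-0.0005 -0.0011  0.145 ]
```

To row units: -0.038 m is -0.76, -0.036 m is -0.72.

Call:
step_hand(
  deltas=[
    [[-0.4,-0.5,0],[0,0,0]],
    [[-0.6,-0.72,0],[0,0,0]],
    [[-0.6,-0.72,0.2],[0,0,0]],
    [[-0.6,-0.72,0.6],[0,0,0]],
    [[-0.65,-0.76,0.6],[0,0,0]],
    [[0,0,0],[0,0,0]],
    [[0,0,0],[0,0,0]],
  ],
  aperture=0.075,
  only="pos",
)

```text
ee_pos: [0.4582, -0.0659, 0.1553]
```

```bash
python3 go.py 0.449,-0.070,0.005; python3 - <<'E'
from h import *
from m import blob,seeds
np.set_printoptions(precision=4,suppress=True)
s=shot("scene","s2.png");t=shot("top","t2.png")
f=lambda a:cv2.convertScaleAbs(cv2.resize(a,None,fx=5,fy=5,interpolation=cv2.INTER_CUBIC),alpha=1.5)
cv2.imwrite("pics/c2.png",np.hstack([f(s[180:260,215:290]),f(t[90:170,220:295])])[...,::-1])
E
```

```text
9.2 at [ 0.4582 -0.0659  0.1553] yaw y [ 0.939  -0.3438 -0.0016] tilt [-0.0017  0.0001] F [-0.2775 -0.4451  0.9783] open 0.07499288902112126 0.0
tool delta [-0.007  -0.007   0.1503]
```

View pics/c2.png

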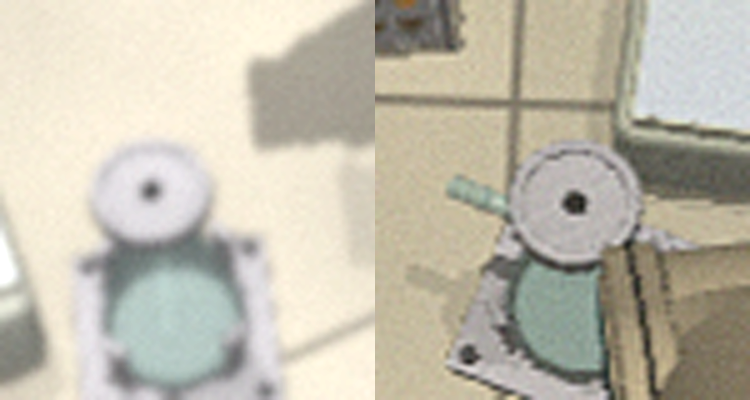

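The base sits level on the flask: bore dot at scene (244.8,217.4) and top (259.4,130.2). I'll measure it and go down on the plate.

To row units: 0.04 m is 0.8, 0.03 m is 0.6.

```bash
python3 - <<'E'
from h import *
print(two((244.8,217.4),(259.4,130.2)),onz("scene",(244.8,217.4),.161),onz("top",(259.4,130.2),.161))
E
```

```text
(array([0.65775955, 0.00792734, 0.16142305]), np.float64(0.0011283796590056073)) [0.65806687 0.00722255 0.161     ] [0.65745688 0.00829845 0.161     ]
```

Call:
step_hand(
  deltas=[
    [[-0.14,-0.14,0.6],[0,0,0]],
    [[0,0,0.8],[0,0,0]],
    [[0,0,0.8],[0,0,0]],
    [[0,0,0.5],[0,0,0]],
    [[0,0,0.18],[0,0,0]],
    [[0,0,0],[0,0,0]],
    [[0,0,0],[0,0,0]],
  ],
  only="pos",
)

```text
ee_pos: [0.452, -0.0694, 0.0127]
```

```bash
python3 go.py 0.449,-0.070,0.0055
```

```text
10.0 at [ 0.452  -0.0694  0.0127] yaw y [ 0.9395 -0.3425  0.0021] tilt [0.0023 0.    ] F [0.7257 0.1716 0.5609] open 0.0751118245667153 0.0
tool delta [-0.0016 -0.0026  0.0072]
```

To row units: 0.004 m is 0.08, 0.003 m is 0.06.

Call:
step_hand(
  deltas=[
    [[-0.032,-0.052,0.08],[0,0,0]],
    [[0,0,0.06],[0,0,0]],
    [[0,0,0],[0,0,0]],
    [[0,0,0],[0,0,0]],
  ],
  only="pos",
)

```text
ee_pos: [0.4479, -0.0704, 0.0056]
```

Call:
step_hand(
  deltas=[
    [[0,0,0],[0,0,0]],
    [[0,0,0],[0,0,0]],
    [[0,0,0],[0,0,0]],
    [[0,0,0],[0,0,0]],
    [[0,0,0],[0,0,0]],
  ],
  aperture=0.04,
  grip_n=20,
)

```text
time: 10.9
ee_pos: [0.4476, -0.0703, 0.005]
tool_rot: [[0.343, 0.939, 0.0], [0.939, -0.343, -0.0], [0.0, 0.0, -1.0]]
wrist_force: [-0.6, 0.2, 1.6]
opening: 0.0473
grip_force: 20.0
```

```bash
python3 go.py
```

```text
10.9 at [ 0.4476 -0.0703  0.005 ] yaw y [ 0.9394 -0.3429  0.0004] tilt [ 0.0004 -0.    ] F [-0.6177  0.156   1.6022] open 0.04730083249281531 20.000181124778464
```

To row units: -0.04 m is -0.8, -0.03 m is -0.6.

Call:
step_hand(
  deltas=[
    [[0,0,-0.2],[0,0,0]],
    [[0,0,-0.6],[0,0,0]],
    [[0,0,-0.8],[0,0,0]],
    [[0,0,-0.8],[0,0,0]],
    [[0,0,-0.8],[0,0,0]],
    [[0,0,-0.6],[0,0,0]],
    [[0,0,0],[0,0,0]],
    [[0,0,0],[0,0,0]],
  ],
  only="pos|open",
)

```text
ee_pos: [0.4472, -0.0706, 0.1955]
opening: 0.047
```

```bash
python3 go.py 0.6575,0.0077,0.19
```

```text
11.7 at [ 0.4472 -0.0706  0.1955] yaw y [ 0.9392 -0.3433  0.0013] tilt [ 0.0011 -0.0007] F [ 0.0054 -0.0852 -1.0402] open 0.04697674798631964 19.999885154538788
tool delta [0.1457 0.1706 0.0057]
```

To row units: 0.034 m is 0.68, 0.03 m is 0.6.

Call:
step_hand(
  deltas=[
    [[0.3,0.36,0],[0,0,0]],
    [[0.6,0.68,0],[0,0,0]],
    [[0.6,0.68,0],[0,0,0]],
    [[0.6,0.68,0],[0,0,0]],
    [[0.5,0.6,0],[0,0,0]],
    [[0.314,0.412,0.08],[0,0,0]],
    [[0,0,0],[0,0,0]],
    [[0,0,0],[0,0,0]],
    [[0,0,0],[0,0,0]],
  ],
  only="pos|open",
)

```text
ee_pos: [0.6559, 0.0074, 0.1898]
opening: 0.047
```

```bash
python3 go.py 0.6575,0.0077,0.19; python3 - <<'E'
from h import *
s=shot("scene","s3.png")
f=lambda a:cv2.convertScaleAbs(cv2.resize(a,None,fx=8,fy=8,interpolation=cv2.INTER_CUBIC),alpha=1.5)
cv2.imwrite("pics/c3.png",f(s[185:245,210:290])[...,::-1])
E
```

```text
12.6 at [0.6559 0.0074 0.1898] yaw y [ 0.9393 -0.3431 -0.0026] tilt [-0.0031 -0.0008] F [ 0.7206 -0.0485 -0.1451] open 0.047029211571421245 19.99983814166626
tool delta [ 0.0008  0.0014 -0.0002]
```

View pics/c3.png

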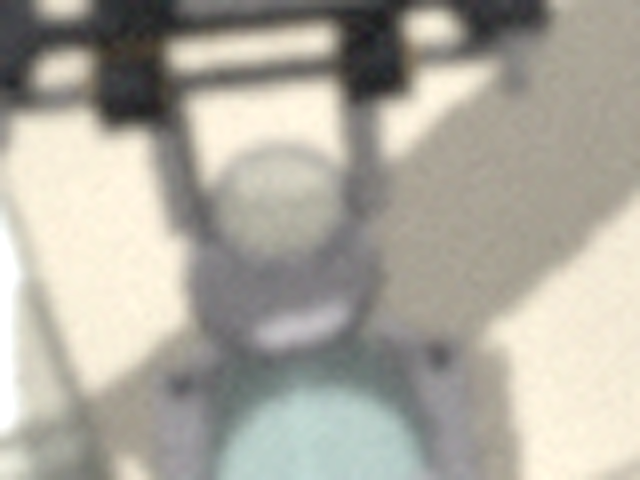

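The plate is held level above the base; its top is centred at scene (244.6,210.2).

To row units: 0.007 m is 0.14, 0.005 m is 0.1.

```bash
python3 - <<'E'
from h import *
p=onz("scene",(244.6,210.2),.1968);print(p,p-manip.sense()["ee_pos"])
E
```

```text
[0.65606224 0.0090992  0.1968    ] [-0.00016954  0.00181267  0.00648378]
```

Call:
step_hand(
  deltas=[
    [[0.016,0.028,0.1],[0,0,0]],
    [[0,0,0.14],[0,0,0]],
    [[0,0,0.08],[0,0,0]],
    [[0,0,0],[0,0,0]],
    [[0,0,0],[0,0,0]],
  ],
  only="pos|force",
)

```text
ee_pos: [0.6591, 0.0083, 0.1748]
wrist_force: [0.1, -0.0, -0.7]
grip_force: 20.0
```

To row units: 0.002 m is 0.04, -0.001 m is -0.02.

Call:
step_hand(
  deltas=[
    [[-0.034,-0.02,0.04],[0,0,0]],
    [[0,0,0.04],[0,0,0]],
    [[0,0,0.04],[0,0,0]],
    [[0,0,0],[0,0,0]],
    [[0,0,0],[0,0,0]],
  ],
  only="pos|force",
)

```text
ee_pos: [0.6577, 0.0072, 0.1688]
wrist_force: [0.0, -0.1, -0.8]
grip_force: 20.0
```

Call:
step_hand(
  deltas=[
    [[0,0,0.02],[0,0,0]],
    [[0,0,0],[0,0,0]],
  ],
  only="pos|force",
)

```text
ee_pos: [0.6577, 0.0071, 0.1678]
wrist_force: [0.3, 0.3, -0.9]
grip_force: 20.0
```

Call:
step_hand(
  deltas=[
    [[0,0,0.014],[0,0,0]],
    [[0,0,0],[0,0,0]],
  ],
  only="pos|force",
)

```text
ee_pos: [0.6577, 0.0071, 0.1671]
wrist_force: [-0.4, -0.3, -0.6]
grip_force: 20.0
```

To row units: 0.0006 m is 0.012.

Call:
step_hand(
  deltas=[
    [[0,0,0.012],[0,0,0]],
    [[0,0,0],[0,0,0]],
  ],
  only="pos|force",
)

```text
ee_pos: [0.6577, 0.0071, 0.1665]
wrist_force: [0.4, -0.9, -0.5]
grip_force: 20.0
```

Call:
step_hand(
  deltas=[
    [[0,0,0.01],[0,0,0]],
    [[0,0,0],[0,0,0]],
  ],
  only="pos|force",
)

```text
ee_pos: [0.6577, 0.0071, 0.1661]
wrist_force: [0.4, 0.5, -0.3]
grip_force: 20.0
```

Call:
step_hand(
  deltas=[
    [[0,0,0.008],[0,0,0]],
    [[0,0,0],[0,0,0]],
  ],
  only="pos|force",
)

```text
ee_pos: [0.6577, 0.0071, 0.166]
wrist_force: [-1.3, -0.0, 2.1]
grip_force: 20.0
```

Plate home. Releasing, rising, and looking at the result and the tall funnel.

Call:
step_hand(
  deltas=[
    [[0,0,0],[0,0,0]],
    [[0,0,0],[0,0,0]],
    [[0,0,0],[0,0,0]],
    [[0,0,0],[0,0,0]],
  ],
  aperture=0.075,
  only="open",
)

```text
opening: 0.0736
```

Call:
step_hand(
  deltas=[
    [[0,0,-0.4],[0,0,0]],
    [[0,0,-0.6],[0,0,0]],
    [[0,0,-0.6],[0,0,0]],
    [[-0.2,-0.6,0],[0,0,0]],
    [[0,-0.8,0],[0,0,0]],
    [[0,-0.8,0],[0,0,0]],
    [[0,-0.8,0],[0,0,0]],
    [[0,0,0],[0,0,0]],
    [[0,0,0],[0,0,0]],
  ],
  aperture=0.08,
  only="pos",
)

```text
ee_pos: [0.5136, 0.0492, 0.2463]
```

```bash
python3 - <<'E'
from h import *
s=shot("scene","s4.png");t=shot("top","t4.png")
f=lambda a:cv2.convertScaleAbs(cv2.resize(a,(400,300),interpolation=cv2.INTER_CUBIC),alpha=1.6)
a=np.vstack([np.hstack([f(s[195:255,215:295]),f(t[95:155,220:300])]),np.hstack([f(s[220:280,315:395]),f(t[205:265,155:235])])])
cv2.imwrite("pics/c4.png",a[...,::-1])
E
```

```text
(no output)
```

View pics/c4.png

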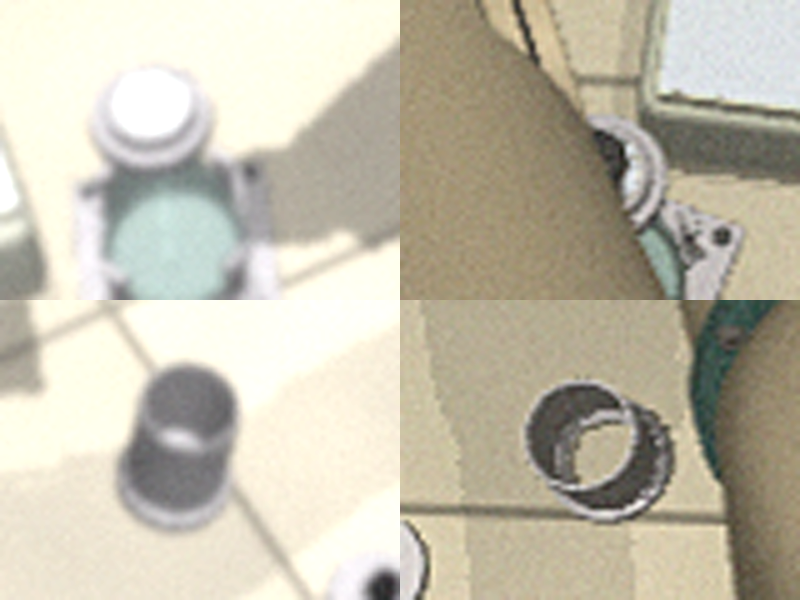

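Plate lies level in the base, scene (244.5,215). The tall funnel's rim is at scene (352.6,241.0) and top (190.8,231.6).

```bash
python3 - <<'E'
from h import *
u,v=(352.6,241.0),(190.8,231.6)
print(two(u,v),onz("scene",u,.092),onz("top",v,.092))
E
python3 go.py 0.416,0.166,0.2 0.416,0.166,0.04
```

```text
(array([0.41735534, 0.16850613, 0.08879363]), np.float64(0.00010224532795504204)) [0.418658   0.16982033 0.092     ] [0.4168428 0.1679448 0.092    ]
16.05 at [0.5149 0.0487 0.2459] yaw y [ 0.939  -0.3439  0.0015] tilt [0.0016 0.0001] F [0.7331 1.2719 0.9101] open 0.07975397195375086 0.0
tool delta [ 0.0761 -0.1332  0.0458]
tool delta [-0.0001 -0.0002  0.16  ]
```

To row units: -0.04 m is -0.8, -0.033 m is -0.66.

Call:
step_hand(
  deltas=[
    [[0.4,-0.66,0.1],[0,0,0]],
    [[0.4,-0.8,0.4],[0,0,0]],
    [[0.4,-0.8,0.4],[0,0,0]],
    [[0.36,-0.4,0],[0,0,0]],
    [[0,0,0],[0,0,0]],
    [[0,0,0],[0,0,0]],
    [[0,0,0],[0,0,0]],
  ],
  only="pos",
)

```text
ee_pos: [0.4168, 0.1671, 0.2007]
```

```bash
python3 go.py 0.417,0.168,0.04
```

```text
16.75 at [0.4168 0.1671 0.2007] yaw y [ 0.9385 -0.3453  0.0007] tilt [ 0.0007 -0.0001] F [-0.1516  0.1426 -0.2742] open 0.07994262137654497 0.0
tool delta [ 0.0009 -0.0002  0.1607]
```

To row units: 0.035 m is 0.7, 0.025 m is 0.5.

Call:
step_hand(
  deltas=[
    [[0.02,0,0.4],[0,0,0]],
    [[0,0,0.7],[0,0,0]],
    [[0,0,0.7],[0,0,0]],
    [[0,0,0.7],[0,0,0]],
    [[0,0,0.5],[0,0,0]],
    [[0,0,0.2],[0,0,0]],
    [[0,0,0],[0,0,0]],
    [[0,0,0],[0,0,0]],
  ],
  only="pos",
)

```text
ee_pos: [0.4166, 0.1689, 0.0414]
```

Call:
step_hand(
  deltas=[
    [[0,0,0],[0,0,0]],
    [[0,0,0],[0,0,0]],
    [[0,0,0],[0,0,0]],
    [[0,0,0],[0,0,0]],
    [[0,0,0],[0,0,0]],
  ],
  aperture=0.045,
  grip_n=20,
)

```text
time: 18.05
ee_pos: [0.4163, 0.1691, 0.0414]
tool_rot: [[0.343, 0.939, 0.002], [0.939, -0.343, 0.0], [0.001, 0.001, -1.0]]
wrist_force: [0.1, -0.6, 6.5]
opening: 0.0567
grip_force: 20.0
```

Call:
step_hand(
  deltas=[
    [[0,0,0],[0,0,0]],
  ],
)

```text
time: 18.15
ee_pos: [0.4163, 0.1691, 0.0414]
tool_rot: [[0.343, 0.939, 0.002], [0.939, -0.343, 0.0], [0.001, 0.001, -1.0]]
wrist_force: [0.8, -0.6, 6.4]
opening: 0.0564
grip_force: 20.0
```

To row units: -0.04 m is -0.8, -0.03 m is -0.6.

Call:
step_hand(
  deltas=[
    [[0,0,-0.2],[0,0,0]],
    [[0,0,-0.6],[0,0,0]],
    [[0,0,-0.8],[0,0,0]],
    [[0,0,-0.8],[0,0,0]],
    [[0,0,-0.8],[0,0,0]],
    [[0,0,-0.6],[0,0,0]],
    [[0,0,-0.2],[0,0,0]],
    [[0,0,0],[0,0,0]],
    [[0,0,0],[0,0,0]],
  ],
  only="pos|open",
)

```text
ee_pos: [0.4146, 0.1683, 0.2395]
opening: 0.0565
```

```bash
python3 go.py 0.6575,0.008,0.235
```

```text
19.05 at [0.4146 0.1683 0.2395] yaw y [ 0.9393 -0.343  -0.0017] tilt [-0.0022 -0.0012] F [-0.0644  0.3467 -2.3933] open 0.05645544662281277 19.999480771366507
tool delta [-0.0672  0.2832  0.0042]
```

To row units: 0.04 m is 0.8, 0.0232 m is 0.464.

Call:
step_hand(
  deltas=[
    [[-0.12,0.4,0],[0,0,0]],
    [[-0.18,0.8,0],[0,0,0]],
    [[-0.18,0.8,0],[0,0,0]],
    [[-0.18,0.8,0],[0,0,0]],
    [[-0.18,0.8,0],[0,0,0]],
    [[-0.18,0.8,0],[0,0,0]],
    [[-0.18,0.8,0],[0,0,0]],
    [[-0.144,0.464,0.04],[0,0,0]],
    [[0,0,0],[0,0,0]],
    [[0,0,0],[0,0,0]],
    [[0,0,0],[0,0,0]],
  ],
  only="pos|open",
)

```text
ee_pos: [0.657, 0.0103, 0.2373]
opening: 0.0565
```

```bash
python3 go.py 0.6575,0.008,0.235; python3 - <<'E'
from h import *
s=shot("scene","s5.png")
f=lambda a:cv2.convertScaleAbs(cv2.resize(a,None,fx=7,fy=7,interpolation=cv2.INTER_CUBIC),alpha=1.6)
cv2.imwrite("pics/c5.png",f(s[160:240,205:290])[...,::-1])
E
```

```text
20.15 at [0.657  0.0103 0.2373] yaw y [ 0.9401 -0.3409 -0.0032] tilt [-0.0031  0.0007] F [-0.3041 -0.0767 -1.6831] open 0.05647297517491322 19.99952089274302
tool delta [-0.002   0.0013  0.0023]
```

View pics/c5.png

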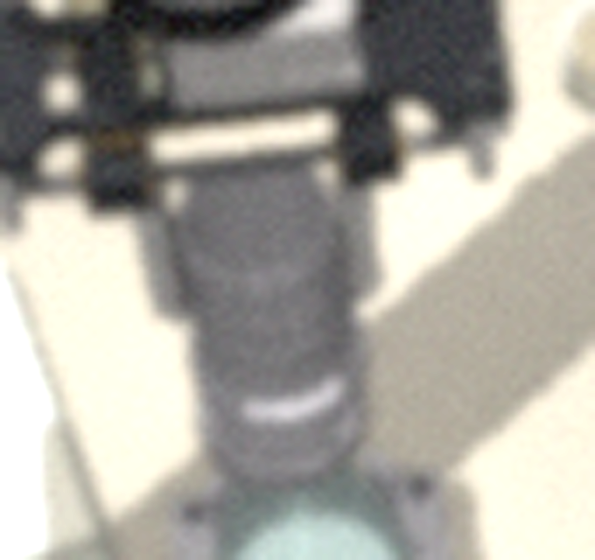

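The funnel hangs upright over the stack, its rim at scene (241.7,190.5).

To row units: 0.006 m is 0.12, 0.004 m is 0.08.

```bash
python3 - <<'E'
from h import *
p=onz("scene",(241.7,190.5),.288);print(p,p-manip.sense()["ee_pos"])
E
```

```text
[0.65648322 0.01249565 0.288     ] [-0.00077408  0.0022094   0.05003768]
```

Call:
step_hand(
  deltas=[
    [[-0.04,0.02,0.08],[0,0,0]],
    [[0,0,0.12],[0,0,0]],
    [[0,0,0],[0,0,0]],
    [[0,0,0],[0,0,0]],
  ],
  only="pos|force",
)

```text
ee_pos: [0.6585, 0.0066, 0.2285]
wrist_force: [-0.4, -0.2, -0.8]
grip_force: 20.0
```

To row units: 0.006 m is 0.12, 0.004 m is 0.08.

Call:
step_hand(
  deltas=[
    [[0,-0.014,0.12],[0,0,0]],
    [[0,0,0.08],[0,0,0]],
    [[0,0,0],[0,0,0]],
    [[0,0,0],[0,0,0]],
  ],
  only="pos|force",
)

```text
ee_pos: [0.6581, 0.0067, 0.2185]
wrist_force: [0.6, -0.3, -1.4]
grip_force: 20.0
```

Call:
step_hand(
  deltas=[
    [[0,0,0.06],[0,0,0]],
    [[0,0,0.04],[0,0,0]],
    [[0,0,0],[0,0,0]],
  ],
  only="pos|force",
)

```text
ee_pos: [0.6579, 0.0067, 0.2133]
wrist_force: [0.3, -0.1, -1.2]
grip_force: 20.0
```

Call:
step_hand(
  deltas=[
    [[0,0,0.04],[0,0,0]],
    [[0,0,0.02],[0,0,0]],
    [[0,0,0],[0,0,0]],
  ],
  only="pos|force",
)

```text
ee_pos: [0.658, 0.0068, 0.2105]
wrist_force: [0.3, 0.2, -0.4]
grip_force: 20.0
```

The socket is over the plate without contact; going on down.

To row units: 0.002 m is 0.04, 0.0015 m is 0.03.

Call:
step_hand(
  deltas=[
    [[0,0,0.04],[0,0,0]],
    [[0,0,0.03],[0,0,0]],
    [[0,0,0],[0,0,0]],
  ],
  only="pos|force",
)

```text
ee_pos: [0.658, 0.0067, 0.2069]
wrist_force: [-1.0, 0.6, -0.8]
grip_force: 20.0
```

Call:
step_hand(
  deltas=[
    [[0,0,0.016],[0,0,0]],
    [[0,0,0],[0,0,0]],
  ],
  only="pos|force",
)

```text
ee_pos: [0.6581, 0.0067, 0.2063]
wrist_force: [0.3, -0.6, -1.8]
grip_force: 20.0
```

Call:
step_hand(
  deltas=[
    [[0,0,0.012],[0,0,0]],
    [[0,0,0],[0,0,0]],
  ],
  only="pos|force",
)

```text
ee_pos: [0.6581, 0.0067, 0.2058]
wrist_force: [0.8, 0.4, -1.3]
grip_force: 20.0
```

To row units: 0.0005 m is 0.01.

Call:
step_hand(
  deltas=[
    [[0,0,0.01],[0,0,0]],
    [[0,0,0],[0,0,0]],
  ],
  only="pos|force",
)

```text
ee_pos: [0.6582, 0.0067, 0.2055]
wrist_force: [-0.5, -1.0, -0.6]
grip_force: 20.0
```

To row units: 0.0006 m is 0.012.

Call:
step_hand(
  deltas=[
    [[0,0,0.012],[0,0,0]],
    [[0,0,0],[0,0,0]],
  ],
  only="pos|force",
)

```text
ee_pos: [0.6582, 0.0067, 0.2055]
wrist_force: [-2.7, -0.6, 4.9]
grip_force: 20.0
```

Call:
step_hand(
  deltas=[
    [[0,0,0.006],[0,0,0]],
    [[0,0,0],[0,0,0]],
  ],
  only="pos|force",
)

```text
ee_pos: [0.6582, 0.0068, 0.2055]
wrist_force: [-2.7, -0.1, 7.0]
grip_force: 20.0
```

Seated. Releasing, rising and moving to the cover.

Call:
step_hand(
  deltas=[
    [[0,0,0],[0,0,0]],
    [[0,0,0],[0,0,0]],
    [[0,0,0],[0,0,0]],
    [[0,0,0],[0,0,0]],
  ],
  aperture=0.076,
  only="open",
)

```text
opening: 0.0759
```

Call:
step_hand(
  deltas=[
    [[0,0,-0.4],[0,0,0]],
    [[0,0,-0.6],[0,0,0]],
    [[0,0,-0.6],[0,0,0]],
    [[0,0,-0.4],[0,0,0]],
    [[0,0,-0.2],[0,0,0]],
    [[0,0,0],[0,0,0]],
  ],
  only="pos",
)

```text
ee_pos: [0.6587, 0.0069, 0.3155]
```

```bash
python3 - <<'E'
from h import *
from m import blob,seeds
u=(225+551/3.3-.35,120+520/3.3-.35);v=(120+77/2.8-.3,115+401/2.8-.3)
print("knob",two(u,v),onz("scene",u,.029),onz("top",v,.029))
E
python3 go.py 0.3565,0.287,0.2 0.3565,0.287,0.013
```

```text
knob (array([0.3558, 0.2873, 0.0206]), np.float64(0.0006192782856265955)) [0.3591 0.29   0.029 ] [0.3553 0.2848 0.029 ]
23.9 at [0.6587 0.0069 0.3155] yaw y [ 0.9393 -0.343   0.0021] tilt [0.0023 0.0002] F [ 0.6452  0.5534 -0.7918] open 0.07592179351947957 0.0
tool delta [ 0.1593 -0.3802  0.1148]
tool delta [-0.0002 -0.0004  0.187 ]
```

To row units: -0.038 m is -0.76, -0.02 m is -0.4.

Call:
step_hand(
  deltas=[
    [[0.16,-0.4,0],[0,0,0]],
    [[0.32,-0.76,0],[0,0,0]],
    [[0.32,-0.76,0],[0,0,0]],
    [[0.32,-0.76,0],[0,0,0]],
    [[0.32,-0.76,0.2],[0,0,0]],
    [[0.32,-0.76,0.4],[0,0,0]],
    [[0.32,-0.76,0.4],[0,0,0]],
    [[0.32,-0.76,0.4],[0,0,0]],
    [[0.32,-0.76,0.4],[0,0,0]],
    [[0.32,-0.76,0.4],[0,0,0]],
    [[0.146,-0.364,0],[0,0,0]],
    [[0,0,0],[0,0,0]],
    [[0,0,0],[0,0,0]],
    [[0,0,0],[0,0,0]],
  ],
  aperture=0.05,
  only="pos|open",
)

```text
ee_pos: [0.3568, 0.2855, 0.2042]
opening: 0.0502
```

```bash
python3 go.py 0.3565,0.287,0.05 0.3565,0.287,0.013; python3 - <<'E'
from h import *
s=shot("scene","s6.png");t=shot("top","t6.png")
f=lambda a:cv2.convertScaleAbs(cv2.resize(a,(400,300),interpolation=cv2.INTER_CUBIC),alpha=1.6)
a=np.vstack([np.hstack([f(s[170:230,205:285]),f(t[85:145,220:300])]),np.hstack([f(s[250:310,350:430]),f(t[230:290,110:190])])])
cv2.imwrite("pics/c6.png",a[...,::-1])
E
```

```text
25.3 at [0.3568 0.2855 0.2042] yaw y [ 0.9385 -0.3452  0.0004] tilt [ 0.0002 -0.0007] F [-0.0532 -0.6097  0.4656] open 0.050203350734097776 0.0
tool delta [ 0.0014 -0.0008  0.1542]
tool delta [ 0.    -0.     0.037]
```

View pics/c6.png

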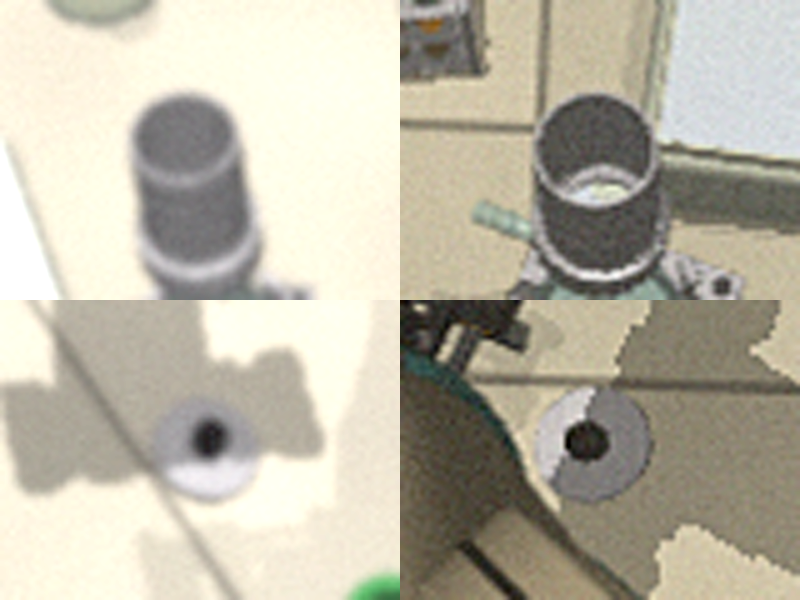

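The funnel stands level and home, rim centre at scene (241.6,197.4) and top (258.9,114.8). The knob is at scene (391.8,277.6) and top (147.0,257.6).

The manual's scale: shifts go in shares of 50 mm and turns go in shares of 180 degrees. Converting my numbers, 0.04 m is 0.8, 0.03 m is 0.6.

```bash
python3 - <<'E'
from h import *
for n,u,v,z in(("rim",(241.6,197.4),(258.9,114.8),.256),("knob",(391.8,277.6),(147.,257.6),.025),("disc",(390.8,279.2),(148.4,258.2),.0105)):
    print(n,two(u,v),onz("scene",u,z),onz("top",v,z))
E
```

```text
rim (array([0.65772208, 0.00670052, 0.25243037]), np.float64(2.9158891437965085e-05)) [0.65845296 0.00908945 0.256     ] [0.6561886  0.00653969 0.256     ]
knob (array([0.35631264, 0.28820983, 0.02054698]), np.float64(0.0014419268968397542)) [0.35763653 0.28995926 0.025     ] [0.35644219 0.28647775 0.025     ]
disc (array([0.35616881, 0.2875996 , 0.00846805]), np.float64(0.000832817361159799)) [0.3566952  0.28844849 0.0105    ] [0.35629414 0.28675493 0.0105    ]
```

Call:
step_hand(
  deltas=[
    [[0.028,-0.016,0.6],[0,0,0]],
    [[0,0,0.8],[0,0,0]],
    [[0,0,0.8],[0,0,0]],
    [[0,0,0.6],[0,0,0]],
    [[0,0,0.2],[0,0,0]],
    [[0,0,0],[0,0,0]],
    [[0,0,0],[0,0,0]],
  ],
  only="pos",
)

```text
ee_pos: [0.3562, 0.2888, 0.0553]
```

```bash
python3 go.py 0.3565,0.287,0.013
```

```text
26.1 at [0.3562 0.2888 0.0553] yaw y [ 0.9391 -0.3435  0.0009] tilt [0.0013 0.0011] F [ 0.4232  0.3359 -0.8048] open 0.050010302800684026 0.0
tool delta [-0.0017  0.0009  0.0423]
```

To row units: 0.02 m is 0.4, 0.015 m is 0.3.

Call:
step_hand(
  deltas=[
    [[-0.02,0.014,0.4],[0,0,0]],
    [[0,0,0.3],[0,0,0]],
    [[0,0,0.08],[0,0,0]],
    [[0,0,0],[0,0,0]],
    [[0,0,0.05],[0,0,0]],
    [[0,0,0],[0,0,0]],
    [[0,0,0],[0,0,0]],
  ],
  only="pos",
)

```text
ee_pos: [0.356, 0.2874, 0.0134]
```

```bash
python3 go.py 0.3565,0.2875,0.013
```

```text
26.8 at [0.356  0.2874 0.0134] yaw y [ 0.9393 -0.343   0.0005] tilt [0.0007 0.0006] F [-0.2066  1.008   0.5093] open 0.04951918122867367 0.0
tool delta [0.0003 0.0004 0.0004]
```

Call:
step_hand(
  deltas=[
    [[0,0,0],[0,0,0]],
    [[0,0,0],[0,0,0]],
    [[0,0,0],[0,0,0]],
    [[0,0,0],[0,0,0]],
    [[0,0,0],[0,0,0]],
  ],
  aperture=0.01,
  grip_n=20,
)

```text
time: 27.3
ee_pos: [0.3557, 0.2872, 0.0129]
tool_rot: [[0.343, 0.939, 0.0], [0.939, -0.343, -0.0], [-0.0, 0.0, -1.0]]
wrist_force: [-0.3, -0.2, 0.6]
opening: 0.0191
grip_force: 20.0
```

Call:
step_hand(
  deltas=[
    [[0,0,-0.2],[0,0,0]],
    [[0,0,-0.6],[0,0,0]],
    [[0,0,-0.8],[0,0,0]],
    [[0,0,-0.8],[0,0,0]],
    [[0,0,-0.8],[0,0,0]],
    [[0,0,-0.8],[0,0,0]],
    [[0,0,-0.8],[0,0,0]],
    [[0,0,-0.6],[0,0,0]],
    [[0,0,-0.2],[0,0,0]],
    [[0,0,0],[0,0,0]],
    [[0,0,0],[0,0,0]],
  ],
  only="pos|open",
)

```text
ee_pos: [0.355, 0.2863, 0.2918]
opening: 0.0194
```

```bash
python3 go.py 0.6578,0.0068,0.29
```

```text
28.4 at [0.355  0.2863 0.2918] yaw y [ 0.9394 -0.3429 -0.0009] tilt [-0.0015 -0.0017] F [-1.2218 -0.6688 -0.8129] open 0.01938072387065272 19.999932646751404
tool delta [-0.1587  0.3803  0.0018]
```

To row units: 0.0363 m is 0.726, 0.036 m is 0.72.

Call:
step_hand(
  deltas=[
    [[-0.16,0.4,0],[0,0,0]],
    [[-0.3,0.72,0],[0,0,0]],
    [[-0.3,0.72,0],[0,0,0]],
    [[-0.3,0.72,0],[0,0,0]],
    [[-0.3,0.72,0],[0,0,0]],
    [[-0.3,0.72,0],[0,0,0]],
    [[-0.3,0.72,0],[0,0,0]],
    [[-0.3,0.72,0],[0,0,0]],
    [[-0.3,0.72,0],[0,0,0]],
    [[-0.3,0.72,0],[0,0,0]],
    [[-0.314,0.726,0],[0,0,0]],
    [[0,0,0],[0,0,0]],
    [[0,0,0],[0,0,0]],
    [[0,0,0],[0,0,0]],
  ],
  only="pos|open",
)

```text
ee_pos: [0.6571, 0.0092, 0.2914]
opening: 0.0193
```

```bash
python3 go.py 0.6578,0.0068,0.29; python3 - <<'E'
from h import *
s=shot("scene","s7.png")
f=lambda a:cv2.convertScaleAbs(cv2.resize(a,None,fx=7,fy=7,interpolation=cv2.INTER_CUBIC),alpha=1.6)
cv2.imwrite("pics/c7.png",f(s[150:230,200:285])[...,::-1])
E
```

```text
29.8 at [0.6571 0.0092 0.2914] yaw y [ 0.9401 -0.3409 -0.0033] tilt [-0.0032  0.0008] F [0.4669 0.2266 0.0664] open 0.01933215265035356 20.000044405460358
tool delta [-0.002   0.0015  0.0014]
```

View pics/c7.png

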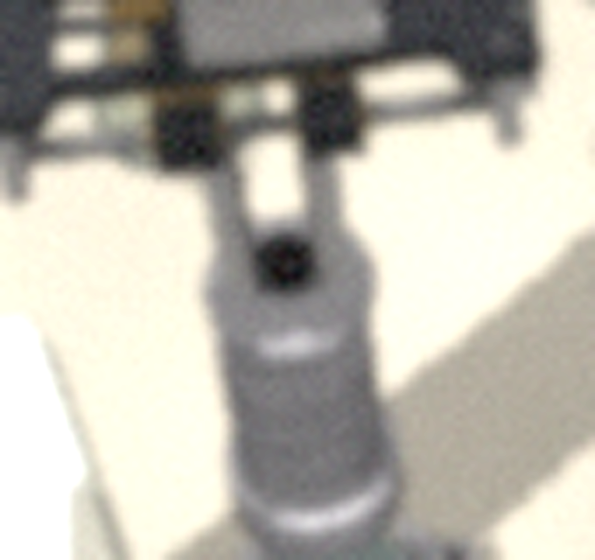

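Cover is held level over the funnel, its disc at about scene (241,189.6). Aligning and lowering.

To row units: 0.006 m is 0.12, 0.005 m is 0.1.

Call:
step_hand(
  deltas=[
    [[-0.04,0.02,0.12],[0,0,0]],
    [[0,0,0.12],[0,0,0]],
    [[0,0,0.1],[0,0,0]],
    [[0,0,0],[0,0,0]],
    [[0,0,0],[0,0,0]],
  ],
  only="pos|force",
)

```text
ee_pos: [0.6586, 0.0055, 0.2758]
wrist_force: [-0.4, 0.5, -0.7]
grip_force: 20.0
```

Call:
step_hand(
  deltas=[
    [[0,0,0.06],[0,0,0]],
    [[0,0,0.06],[0,0,0]],
    [[0,0,0],[0,0,0]],
  ],
  only="pos|force",
)

```text
ee_pos: [0.6585, 0.0054, 0.2694]
wrist_force: [-0.1, -0.6, -0.5]
grip_force: 20.0
```

Call:
step_hand(
  deltas=[
    [[0,0,0.04],[0,0,0]],
    [[0,0,0.02],[0,0,0]],
    [[0,0,0],[0,0,0]],
  ],
  only="pos|force",
)

```text
ee_pos: [0.6586, 0.0054, 0.2667]
wrist_force: [-0.7, -0.1, -0.1]
grip_force: 20.0
```

To row units: 0.0008 m is 0.016.

Call:
step_hand(
  deltas=[
    [[0,0,0.016],[0,0,0]],
    [[0,0,0],[0,0,0]],
  ],
  only="pos|force",
)

```text
ee_pos: [0.6587, 0.0055, 0.2661]
wrist_force: [0.2, 0.6, -0.1]
grip_force: 20.0
```

Call:
step_hand(
  deltas=[
    [[0,0,0.01],[0,0,0]],
    [[0,0,0],[0,0,0]],
  ],
  only="pos|force",
)

```text
ee_pos: [0.6587, 0.0054, 0.2656]
wrist_force: [-0.1, -0.6, 0.0]
grip_force: 20.0
```

To row units: 0.001 m is 0.02.

Call:
step_hand(
  deltas=[
    [[0,0,0.02],[0,0,0]],
    [[0,0,0],[0,0,0]],
  ],
  only="pos|force",
)

```text
ee_pos: [0.6586, 0.0055, 0.2645]
wrist_force: [-0.4, -0.5, -0.7]
grip_force: 20.0
```

Call:
step_hand(
  deltas=[
    [[0,0,0.012],[0,0,0]],
    [[0,0,0],[0,0,0]],
  ],
  only="pos|force",
)

```text
ee_pos: [0.6587, 0.0055, 0.2639]
wrist_force: [0.2, 1.0, -0.6]
grip_force: 20.0
```

Call:
step_hand(
  deltas=[
    [[0,0,0.01],[0,0,0]],
    [[0,0,0],[0,0,0]],
  ],
  only="pos|force",
)

```text
ee_pos: [0.6587, 0.0054, 0.2635]
wrist_force: [0.3, -0.8, -1.0]
grip_force: 20.0
```

To row units: 0.0005 m is 0.01.

Call:
step_hand(
  deltas=[
    [[0,0,0.01],[0,0,0]],
    [[0,0,0],[0,0,0]],
  ],
  only="pos|force",
)

```text
ee_pos: [0.6587, 0.0055, 0.263]
wrist_force: [-0.4, 0.3, -0.4]
grip_force: 20.0
```

To row units: 0.0004 m is 0.008.

Call:
step_hand(
  deltas=[
    [[0,0,0.008],[0,0,0]],
    [[0,0,0],[0,0,0]],
  ],
  only="pos|force",
)

```text
ee_pos: [0.6588, 0.0055, 0.263]
wrist_force: [-1.7, -0.5, 1.5]
grip_force: 20.0
```

Call:
step_hand(
  deltas=[
    [[0,0,0.008],[0,0,0]],
    [[0,0,0],[0,0,0]],
  ],
  only="pos|force",
)

```text
ee_pos: [0.6589, 0.0055, 0.2629]
wrist_force: [-2.0, 0.6, 5.4]
grip_force: 20.0
```

Seated. Releasing, withdrawing upward, then stepping aside to check.

Call:
step_hand(
  deltas=[
    [[0,0,0],[0,0,0]],
    [[0,0,0],[0,0,0]],
    [[0,0,0],[0,0,0]],
    [[0,0,0],[0,0,0]],
  ],
  aperture=0.06,
  only="open",
)

```text
opening: 0.0478
```

Call:
step_hand(
  deltas=[
    [[0,0,-0.2],[0,0,0]],
    [[0,0,-0.6],[0,0,0]],
    [[0,0,-0.6],[0,0,0]],
    [[0,-0.6,0],[0,0,0]],
    [[0,-0.8,0],[0,0,0]],
    [[0.4,-0.8,0],[0,0,0]],
    [[0.6,-0.8,0],[0,0,0]],
    [[0.6,-0.8,0],[0,0,0]],
    [[0.6,-0.8,0],[0,0,0]],
    [[0.6,0,0],[0,0,0]],
    [[0.6,0,0],[0,0,0]],
    [[0,0,0],[0,0,0]],
    [[0,0,0],[0,0,0]],
  ],
  only="pos",
)

```text
ee_pos: [0.5008, 0.2443, 0.3325]
```

```bash
python3 - <<'E'
from h import *
s=shot("scene","s8.png");t=shot("top","t8.png")
f=lambda a,w,h:cv2.convertScaleAbs(cv2.resize(a,(w,h),interpolation=cv2.INTER_CUBIC),alpha=1.5)
a=np.vstack([np.hstack([f(s[170:255,200:300],400,340),f(t[80:165,215:315],400,340)]),np.hstack([f(s[60:340,130:460],306,260),f(t[100:300,50:430],494,260)])])
cv2.imwrite("pics/c8.png",a[...,::-1])
E
```

```text
(no output)
```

View pics/c8.png

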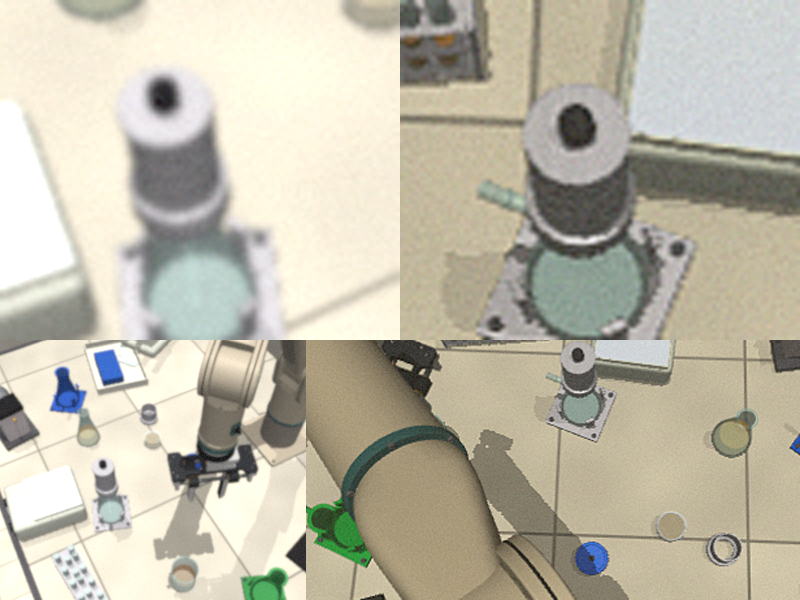

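The stack is complete and level. Cover disc is at scene (241.5,197), knob at top (259,111), and nothing else has moved. Handing in.

```bash
python3 -c "
from station import manip
print(manip.hand_in())"
```

```text
the job is handed in; nothing more can be done
None
```

The vacuum filter is built on the side-arm flask in the order asked (base, sintered plate, tall funnel, cover), each part set down at its expected height and level in the final pictures, and the job is handed in; no verdict was returned.

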